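# Change over the UV lens treatment box

## Robot

A 6-joint arm with a two-finger parallel gripper is mounted at the origin on the work surface. World frame = base frame: x ahead of the robot, y to its left, z up, the work surface at z = 0. Lengths are in m, angles in rad, forces in N, time in s.
With the tool pointing down it reaches from about 0.325 to 0.775 m from the base axis. Payload 5.5 kg.
Tool frame: the origin (TCP) lies between the finger pads, 19 mm behind the fingertips; this is the grasp point; z points along the fingers, y is the line along which they close (so a half turn about z gives the same grasp; the last joint's range is limited). The gripper opens to 88 mm and grips with 3 to 60 N. Pads are 20 mm wide; open, the fingers measure 115 mm over their backs; the gripper's body (75 mm by 178 mm) begins 61 mm behind the grasp point.
Start: joints at [-1.35, 0.091, 1.231, -0, 1.82, -0.057], TCP at [0.165, -0.577, 0.241] pointing down, gripper open.
Joint ranges: [-2.87, 2.87], [-0.86, 2.18], [0.17, 2.46], [-1.51, 4.65], [0.06, 2.69], [-2.65, 2.65]. Speed limits (rad/s): [2.57, 2.57, 3.01, 3.14, 3.14, 3.14].

## Interface

Orientations are given as a unit quaternion [w, x, y, z].
In Python, from station import read_state, vision, job_done gives the robot as it stands.
- The arm moves only by the tool move_arm, never from a script. Its argument "increments" is a list that holds one entry, the list of rows, each a list of 6 numbers: the shift along the tool's x, y, z in mm, then the turn, a rotation vector about the tool's x, y, z in rad. In form: [[[x, y, z, ax, ay, az], ...]]. A call has 1 to 20 rows; each row is the pose to reach, as a shift and turn from the pose commanded when the call began, along the tool's axes at that moment; what a row does not reach only later rows make up. A row lasts 1/12 s, in which the tool goes at most 41.7 mm and 7.16 degrees, less where a joint would pass 70% of its speed; a pose out of reach is approached as far as the arm can. A call with a gripper value outside its range is refused whole. "hand" is the finger opening in mm, from 0 to 87.8, set as the call begins (left out, the last holds). The fingers move at their own pace and stop on an object; "squeeze" is the grip in N (left out, the last holds). Time passes only in rows, so rows that repeat a pose let the fingers close. It gives the time, the measured TCP pose, the force, the opening and the grip force at its end, in the units of the state.
- read_state(): the state, without advancing time (a new reading comes with each control period).
- vision.grab_frame(name): name is "side" or "top" or "wrist"; returns (picture, depth): 480x640x3 uint8, red, green, blue; 480x640 float32, m along the optical axis (not along the pixel's ray), 0 where there is no reading.
- vision.camera_model(name): a dict with "vfov" (degrees; the focal length in pixels is half the picture's height over the tangent of half this angle, whatever the lens; pixels are square), "cx", "cy" (the principal point, pixels), "pose" (4x4, takes a point from camera to world coordinates). Camera axes: x right, y down, z forward; pixel columns grow to the right and rows downward; lengths in m; the calibration is good to about 2 mm. A picture is of the moment at which its call begins: read the wrist's pose just before it. camera_model takes no time and is no camera call; for the wrist camera it gives the pose at the moment of the call.
- job_done(): hands the job in; it is judged then, once.
Trained networks look in the newest picture that a camera, given by its name, has taken for a name from the list of things; names that differ only in an ending like _2 or _b are one class to them, and where a whole thing is asked for, a point or a joint stands for the part that bears it (a point fixed in the world has none). Each returns a list of dicts, best first, with "confidence" (0 to 1); they miss things now and then, are a little off and sometimes report something else, mostly with a low value. They report only what shows in the picture. A call takes as long as a camera call. They do not tell look-alikes from the thing itself.
- vision.spot_in(camera, target): "position" ([x, y, z] in m, in world coordinates, good to about 4 mm: the middle of the surface that is visible of it).
The state is a dict: "time_s": time; "joint_pos": joint angles; "qvel": joint speeds; "joint_torque": joint torques, N m; "tcp_pos": TCP position; "ee_rot": TCP orientation; "ft_force": force on the tool from outside, world axes, zero at the start; "ft_torque": the same for the moment, N m; "gripper_width": finger opening in m; "gripper_force": force on a finger pad.
Only numpy, scipy, OpenCV 4.12 (cv2) and the standard library are available. Lean on these libraries where they do the work, as an engineer would, in place of code of your own. Each camera call takes 0.05 s, during which the arm holds its last target. There are 200 camera calls.

## Task

The lens hood in the UV box has had its time. Lift the blue lid open until it rests back on its stop, take the hood out and stand it upright in the middle of the grey mat, and stand every lens cell that is on the desk in the box, glass up, side by side on the box floor; then close the lid, and after that turn the selector to the blue mark. Set the hood and lens cells down without dropping them, and leave everything else on the desk where it is.

Things in the scene. Friction and masses are not known exactly. Their poses are not given: they have to be found in the camera images.
- uvbox: white UV box, fixed. Origin: centre of the case's underside, on the desk; x from front (robot side) to hinge at the back, y left, z up. Case 160 (x) by 250 mm (y) outside, walls 6 mm, rim 80 mm and inner floor 12 mm above the desk: inside x +-74, y +-119, 68 mm deep. A grey control deck adjoins on the left (y 126 to 231, x +-80, top 80 mm high) and carries the selector
- lid (a joint): hinge angle of the blue lid (162 x 250 x 10 mm, 250 g): 0 closed, grows as its front edge goes up and back, stop at 2.0 rad. Damped hinge: released beyond about 1.65 rad it settles back on the stop and stays; released earlier it sinks shut
- lid_tab (a point): grip point in the lid's black tab (36 mm wide along the hinge, 14 mm thick, 47 mm out from the middle of the lid's front edge), 28 mm out from that edge, 190 mm from the hinge axis and 5 mm above the lid's underside (85 mm above the desk when closed). Axes turn with the lid (closed: the box's). Pinched by its two sides, the tab can pivot between the fingers while the tool points down
- lid_hinge (a point): point on the hinge axis, at the middle of the box's back rim, 80 mm above the desk; the axis runs along the box's y
- selector (a joint): angle of the selector knob, growing clockwise seen from above, range 0 to 1.5 rad. Detents pull it into 0 (white mark, off), 0.75 (blue mark) and 1.5 (yellow mark); it takes about 0.05 N m to turn. It starts at the white mark
- selector_grip (a point): point on the selector's upright axis, 108 mm above the desk: grip height. The knob is a black bar 50 mm long, 13 mm wide, 86 to 114 mm above the desk, on a 52 mm disc; a white line marks the end that points to the marks. At angle 0 the bar lies along the box's x, line to the front. The coloured dots lie 40 mm from the axis
- hood: matte black lens hood: plain open tube 62 mm outside, 53 mm inside, 42 mm tall, about 60 g, stands inside the closed box at the start; origin at the centre of its underside, z up
- mat: grey mat, 120 x 120 x 3 mm, fixed flat on the desk; origin at the centre of its underside
- cell1: lens cell (a lens element in its barrel): solid upright black cylinder 54 mm across and 46 mm tall, glass disc on top, with a chrome ring round it; origin at the centre of its underside, z up through the glass. 160 g nominal. Two to four of the four cells are present, standing on the desk glass up
- cell2: lens cell (a lens element in its barrel): solid upright black cylinder 54 mm across and 46 mm tall, glass disc on top, with a brass ring round it; origin at the centre of its underside, z up through the glass. 160 g nominal. Two to four of the four cells are present, standing on the desk glass up
- cell3: lens cell (a lens element in its barrel): solid upright black cylinder 54 mm across and 46 mm tall, glass disc on top, with a red ring round it; origin at the centre of its underside, z up through the glass. 160 g nominal. Two to four of the four cells are present, standing on the desk glass up
- cell4: lens cell (a lens element in its barrel): solid upright black cylinder 54 mm across and 46 mm tall, glass disc on top, with a green ring round it; origin at the centre of its underside, z up through the glass. 160 g nominal. Two to four of the four cells are present, standing on the desk glass up
- cocking_ring: chrome flat ring 72 mm outside, 52 mm hole, 12 mm tall, lying on the desk; origin centre of underside; must stay where it is
- counter_dial: brass film counter dial, 66 mm across, 18 mm tall; origin centre of underside; must stay where it is
- spanner: white nylon lens spanner, 151 mm long along its x, 50 mm wide at its +x end, 8 mm thick; origin centre of underside; must stay where it is
- jar: jar 60 mm across, 90 mm tall; origin centre of underside; must stay where it is
- driver: screwdriver 170 mm long, lying along its x; must stay where it is
Not all that is in view belongs to the job. Of the things that look like the mat, take the one that is farthest to the robot's right at the start.

How it is judged:
By the outcome, as a careful person would: the job done as asked, in the order asked, and still so for the second after the job is handed in, with the robot touching nothing.
Of cell1, cell2, cell3, cell4 only 2 to 4 are there at a start; the rules pass over those that are not, and their reading is None.
At some moment in a run one of cell1, cell2, cell3, cell4, hood may be knocked a few centimetres aside while the robot is not near it.
It also fails if it takes over 210 s, if anything falls off the work surface, if the arm or the gripper's body presses on something with over 40 N, if the wrist force passes 120 N, or if a joint passes its speed limit or range.

## Working session

There is one attempt and no reset: what is moved stays moved. The work goes in short steps, Python scripts to look and compute and a tool call to move; the robot and the scene stay as the last step left them, time stands still between calls to the robot, and variables do not carry over. Pictures are saved under pics/ and viewed, at most 14 in all, crops included, and the job is handed in when it is done.

Besides the shell and the picture viewer there is one more tool, called by a JSON object that holds its "fn" and its "kwargs". move_arm: Moves the arm, as the interface text tells. Its arguments: {"type":"object","properties":{"increments":{"type":"array"},"hand":{"type":"number"},"squeeze":{"type":"number"}},"required":["increments"]}

```bash
ls; mkdir -p pics
cat > h.py <<'E'
import numpy as np, cv2
from station import read_state, vision, job_done
def grab(n,save=None):
    M=vision.camera_model(n); p,d=vision.grab_frame(n)
    if save: cv2.imwrite(f'pics/{save}.png',p[:,:,::-1])
    return p,d,M
def world(u,v,z,M):  # z depth
    f=240/np.tan(np.radians(M['vfov'])/2)
    u,v,z=map(np.asarray,(u,v,z))
    c=np.stack([(u-M['cx'])/f*z,(v-M['cy'])/f*z,z],-1)
    P=np.array(M['pose']); return c@P[:3,:3].T+P[:3,3]
def pix(X,M):
    f=240/np.tan(np.radians(M['vfov'])/2); P=np.array(M['pose'])
    c=(np.asarray(X)-P[:3,3])@P[:3,:3]
    return np.array([c[0]/c[2]*f+M['cx'],c[1]/c[2]*f+M['cy']])
E
python3 - <<'E'
from h import *
s=read_state(); print(s)
for n in('top','side'):
    p,d,M=grab(n,n+'1'); print(n,M['vfov'],M['cx'],M['cy'],np.round(M['pose'],3).tolist())
    for t in ['uvbox','lid','lid_tab','selector','mat','cell1','cell2','cell3','cell4','jar','hood','cocking_ring','counter_dial','spanner','driver']:
        print(t,[(np.round(r['position'],3).tolist(),round(r['confidence'],2),np.round(pix(r['position'],M)).tolist()) for r in vision.spot_in(n,t)][:4])
E
```

```text
pics
{'time_s': 0.0, 'joint_pos': array([-1.34971853e+00,  9.18799755e-02,  1.23187168e+00, -2.90890795e-05,
        1.81977745e+00, -5.67127300e-02]), 'qvel': array([-0.00117618,  0.00061735,  0.00054219,  0.00024996,  0.00113209,
        0.00068096]), 'joint_torque': array([ 1.49621733e-04, -4.46456838e+01, -4.06446218e+01,  6.98084640e-02,
        2.94345059e-02, -1.43631974e-04]), 'tcp_pos': array([ 0.16446588, -0.57675855,  0.24020221]), 'ee_rot': array([-9.63800791e-04,  9.90369580e-01,  1.38445502e-01, -9.35336521e-05]), 'ft_force': array([-0.16463707,  0.57492737,  0.15517237]), 'ft_torque': array([ 0.01625874, -0.00268929,  0.04550217]), 'gripper_force': 0.0, 'gripper_width': 0.08792399579578408}
top 54.244899986248434 319.6494011618452 236.48506641395483 [[-0.016, -0.983, 0.18, 0.299], [-1.0, 0.013, -0.022, -0.034], [0.019, -0.181, -0.983, 1.099], [0.0, 0.0, 0.0, 1.0]]
uvbox [([0.499, 0.171, 0.09], 0.81, [216.0, 231.0])]
lid [([0.504, 0.128, 0.094], 0.94, [235.0, 228.0])]
lid_tab [([0.502, 0.124, 0.091], 0.62, [237.0, 229.0])]
selector [([0.497, 0.302, 0.084], 0.61, [156.0,
[... 1173 characters left out ...]
7.0, 258.0])]
lid [([0.456, 0.037, 0.09], 0.91, [279.0, 243.0])]
lid_tab []
selector [([0.454, 0.037, 0.09], 0.44, [278.0, 243.0])]
mat [([0.427, -0.1, 0.005], 0.98, [299.0, 297.0])]
cell1 [([0.447, -0.364, 0.047], 0.79, [372.0, 339.0])]
cell2 [([0.447, -0.364, 0.047], 0.79, [372.0, 339.0])]
cell3 [([0.447, -0.364, 0.047], 0.79, [372.0, 339.0])]
cell4 [([0.447, -0.364, 0.047], 0.79, [372.0, 339.0])]
jar []
hood []
cocking_ring [([0.591, -0.253, 0.015], 0.72, [385.0, 302.0])]
counter_dial [([0.716, -0.117, 0.016], 0.73, [385.0, 260.0]), ([0.448, -0.365, 0.045], 0.65, [372.0, 340.0])]
spanner [([0.707, -0.3, 0.014], 0.69, [429.0, 296.0])]
driver [([0.409, -0.493, 0.017], 0.72, [397.0, 391.0])]
```

View pics/top1.png

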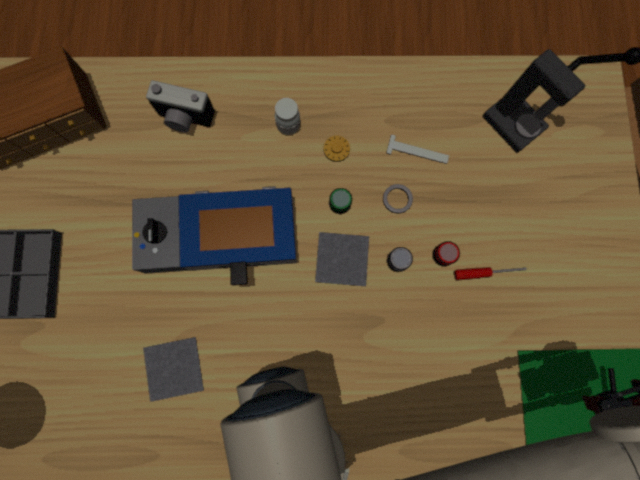

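View pics/side1.png

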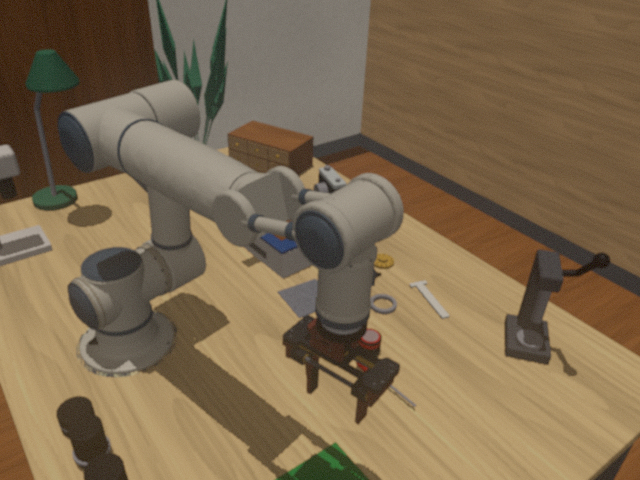

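The top view shows the box at (215,230), its tab at (238,273) and the selector at (152,231). The cells are green (340,200), chrome (400,259) and red (447,253). Two things look like the mat, at (343,258) and (174,369). The first is at y≈-0.11, so it is farther to the robot's right and is the one meant. I'll confirm it in a crop and measure precisely.

```bash
cat >> h.py <<'E'
def cloud(n,save=None):
    p,d,M=grab(n,save); v,u=np.mgrid[:480,:640]; W=world(u,v,d,M); W[d==0]=np.nan
    return p,W,M
def rect(xy):
    r=cv2.minAreaRect((xy*1000).astype(np.float32)); return r
def cells(W,z0=.038,z1=.056,box=((.3,.8),(-.6,0.0)),amin=40):
    m=(W[...,2]>z0)&(W[...,2]<z1)&(W[...,0]>box[0][0])&(W[...,0]<box[0][1])&(W[...,1]>box[1][0])&(W[...,1]<box[1][1])
    n,l,st,c=cv2.connectedComponentsWithStats(m.astype(np.uint8)); out=[]
    for i in range(1,n):
        if st[i,4]<amin: continue
        q=W[l==i]; (x,y),r=cv2.minEnclosingCircle((q[:,:2]*1000).astype(np.float32))
        out.append((np.round(q.mean(0),4).tolist(),round(x),round(y),round(r,1),st[i,4],c[i].round().tolist()))
    return out
E
python3 - <<'E'
from h import *
p,W,M=cloud('top')
cv2.imwrite('pics/crop1.png',cv2.resize(p[120:400,130:510,::-1],None,fx=2.1,fy=2.1,interpolation=cv2.INTER_CUBIC)[:600])
for c in cells(W): print(c)
hs=cv2.cvtColor(p,cv2.COLOR_RGB2HSV)
x,y,z=W[...,0],W[...,1],W[...,2]
R=(x>.3)&(x<.7)&(y>-.02)&(y<.5)
lid=R&(z>.084)&(z<.1)&(y<.26)
n,l,st,c=cv2.connectedComponentsWithStats(lid.astype(np.uint8)); i=1+st[1:,4].argmax()
q=W[l==i]; print('lid+tab',rect(q[:,:2]),np.median(q[:,2]))
dk=R&(z>.07)&(z<.084)&(y>.2); n,l,st,c=cv2.connectedComponentsWithStats(dk.astype(np.uint8)); i=1+st[1:,4].argmax(); q=W[l==i]; print('deck',rect(q[:,:2]),np.median(q[:,2]))
al=R&(z>.07)&(z<.1); q=W[al]; print('all',rect(q[:,:2]))
blue=R&(hs[...,0]>100)&(hs[...,0]<125)&(hs[...,1]>120)&(z>.08)&(z<.1); q=W[blue];print('blue',rect(q[:,:2]))
kn=R&(z>.1)&(z<.125); q=W[kn]; print('knob',rect(q[:,:2]),len(q),q.mean(0))
tab=R&(x<.44)&(z>.08)&(z<.1);q=W[tab]
blk=R&(hs[...,2]<50)&(z>.08)&(z<.1)&(x<.43); q=W[blk]; print('tab',rect(q[:,:2]),len(q))
# mat
g=(hs[...,1]<70)&(x>.35)&(x<.55)&(y>-.2)&(y<-.03)&(z<.015)&(z>-.01); n,l,st,c=cv2.connectedComponentsWithStats(g.astype(np.uint8)); i=1+st[1:,4].argmax(); q=W[l==i]; print('mat',rect(q[:,:2]),np.median(q[:,2]))
E
```

```text
([0.7923, -0.5116, 0.0461], 796, -515, 12.4, np.int32(40), [505.0, 112.0])
([0.7601, -0.5651, 0.042], 761, -565, 31.6, np.int32(456), [528.0, 125.0])
([0.5799, -0.1059, 0.0466], 581, -107, 27.4, np.int32(421), [340.0, 199.0])
([0.4512, -0.3479, 0.0467], 452, -349, 27.4, np.int32(445), [447.0, 252.0])
([0.4393, -0.2393, 0.0466], 440, -240, 27.3, np.int32(446), [400.0, 258.0])
lid+tab ((489.1163024902344, 126.41749572753906), (215.11611938476562, 250.4485321044922), 3.2600936889648438) 0.09052782768485446
deck ((500.84002685546875, 306.0311584472656), (160.97698974609375, 103.86763763427734), 3.3118879795074463) 0.08018086684297843
all ((487.0389404296875, 179.03334045410156), (216.90631103515625, 355.7350769042969), 3.2403995990753174)
blue ((506.05755615234375, 170.563720703125), (160.8121337890625, 336.5062255859375), 3.1858370304107666)
knob ((500.1827697753906, 306.34478759765625), (50.210147857666016, 13.449585914611816), 2.6653494834899902) 187 [0.49948804 0.30520083 0.11219354]
tab ((405.9618225097656, 200.17245483398438), (47.456153869628906, 195.54446411132812), 0.19338245689868927) 383
mat ((446.40777587890625, -109.39067077636719), (119.48352813720703, 119.68540954589844), 84.34288024902344) 0.0030968532821429307
```

View pics/crop1.png

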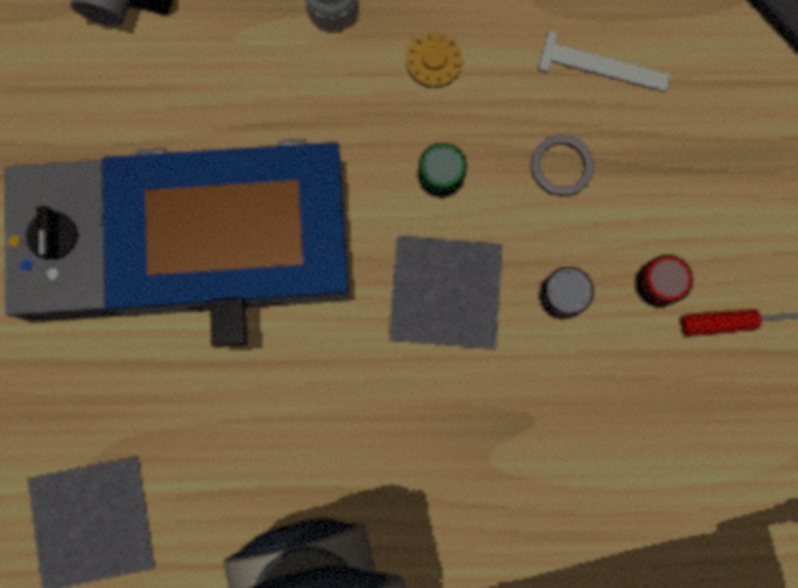

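The crop confirms the mat at crop (445,292), and the cells present are green, chrome and red. I'll write a planner that prints tool-frame rows for world targets, then go to the lid tab.

```bash
cat >> h.py <<'E'
from scipy.spatial.transform import Rotation as Ro
YAW=np.radians(3.25); BO=np.array([.5109,.1278,0])
def b2w(x,y,z):
    c,s=np.cos(YAW),np.sin(YAW); return BO+np.array([(c*x-s*y)/1000,(s*x+c*y)/1000,z/1000])
def plan(*T):  # targets (xyz m, psi): rows to write
    s=read_state(); q=s['ee_rot']; R=Ro.from_quat([q[1],q[2],q[3],q[0]])
    print('t',round(s['time_s'],1),'tcp',np.round(s['tcp_pos'],4),'F',np.round(s['ft_force'],1),'w',round(s['gripper_width']*1e3,1),'gf',round(s['gripper_force'],1),'psi',round(np.arctan2(R.as_matrix()[1,0],R.as_matrix()[0,0]),3),'j6',round(s['joint_pos'][5],2))
    for X,psi in T:
        c,n=np.cos(psi),np.sin(psi)
        Rt=Ro.from_matrix(np.array([[c,n,0],[n,-c,0],[0,0,-1.]]))
        d=R.inv().apply(np.asarray(X)-s['tcp_pos'])*1000; r=(R.inv()*Rt).as_rotvec()
        print(np.round(d,0).tolist(),np.round(r,3).tolist(), 'rows>=',int(max(np.linalg.norm(d)/41.7,np.degrees(np.linalg.norm(r))/7.16))+1)
E
python3 -c "
from h import *
t=b2w(-110,0,85);print(t)
plan(([.45,-.2,.24],YAW),([t[0],t[1],.2],YAW),([t[0],t[1],.085],YAW))"
```

```text
[0.40107692 0.12156379 0.085     ]
t 1.6 tcp [ 0.1645 -0.577   0.2413] F [-0.7 -0.4 -0. ] w 87.9 gf 0.0 psi 0.278 j6 -0.06
[378.0, -284.0, 1.0] [-0.0, -0.0, 0.221] rows>= 12
[419.0, -607.0, 41.0] [-0.0, -0.0, 0.221] rows>= 18
[419.0, -607.0, 156.0] [-0.0, -0.0, 0.221] rows>= 19
```

{"fn": "move_arm", "kwargs": {"increments": [[[378, -284, 1, 0, 0, 0.221], [378, -284, 1, 0, 0, 0.221], [378, -284, 1, 0, 0, 0.221], [378, -284, 1, 0, 0, 0.221], [378, -284, 1, 0, 0, 0.221], [378, -284, 1, 0, 0, 0.221], [378, -284, 1, 0, 0, 0.221], [378, -284, 1, 0, 0, 0.221], [378, -284, 1, 0, 0, 0.221], [378, -284, 1, 0, 0, 0.221], [378, -284, 1, 0, 0, 0.221], [419, -607, 41, 0, 0, 0.221], [419, -607, 41, 0, 0, 0.221], [419, -607, 41, 0, 0, 0.221], [419, -607, 41, 0, 0, 0.221], [419, -607, 41, 0, 0, 0.221], [419, -607, 41, 0, 0, 0.221], [419, -607, 41, 0, 0, 0.221], [419, -607, 41, 0, 0, 0.221], [419, -607, 41, 0, 0, 0.221]]], "hand": 80, "squeeze": 20}}

```text
time_s: 3.32
tcp_pos: [0.3993, 0.127, 0.1996]
ee_rot: [-0.001, 0.999, 0.032, -0.001]
ft_force: [-0.6, 0.5, -0.7]
gripper_width: 0.0801
gripper_force: 0.0
```

Run:
```python
from h import *
t=b2w(-110,0,85)
plan(([t[0],t[1],.2],YAW))if 0 else plan(([t[0],t[1],.085],YAW))
p,W,M=cloud('top','top2')
for c in cells(W,box=((.0,.8),(-.7,.0))): print(c)
p,d,M=grab('wrist','wrist2')
print(pix(t,M))
```

```text
t 3.3 tcp [0.3993 0.127  0.1996] F [-0.6  0.5 -0.7] w 80.1 gf 0.0 psi 0.064 j6 1.73
[2.0, 6.0, 115.0] [-0.003, 0.001, 0.007] rows>= 3
([0.7927, -0.5115, 0.047], 797, -514, 13.1, np.int32(40), [505.0, 112.0])
([0.7599, -0.5655, 0.042], 761, -565, 31.9, np.int32(460), [528.0, 125.0])
([0.58, -0.1058, 0.0466], 581, -106, 27.2, np.int32(421), [340.0, 199.0])
([0.4513, -0.3479, 0.0464], 452, -348, 27.4, np.int32(446), [447.0, 252.0])
([0.4394, -0.2393, 0.0467], 440, -240, 27.6, np.int32(446), [400.0, 258.0])
([0.1168, -0.6797, 0.0461], 128, -693, 61.5, np.int32(387), [609.0, 403.0])
([0.0589, -0.0235, 0.0452], 56, -23, 23.3, np.int32(68), [307.0, 438.0])
[326.3716443  240.44600502]
```

Run:
```python
import cv2,numpy as np
a=cv2.imread('pics/top2.png');b=cv2.imread('pics/wrist2.png')
cv2.imwrite('pics/c2.png',np.hstack([cv2.resize(a,(400,300)),cv2.resize(b,(400,300))]))
```

```text
(no output)
```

View pics/c2.png

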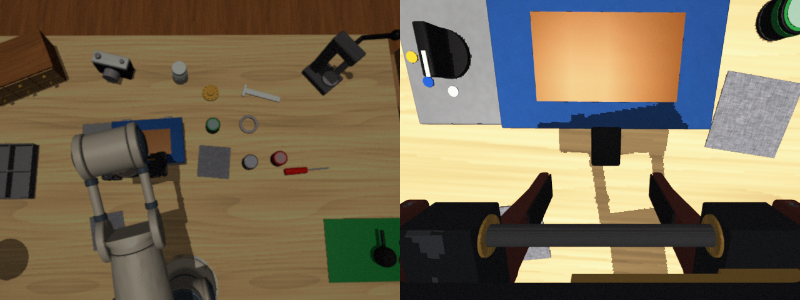

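Only three cells are present, with none hidden. The tab is centred between the fingers at wrist u≈328, where I predicted 326. Now I'll descend and pinch it.

{"fn": "move_arm", "kwargs": {"increments": [[[2, 6, 40, 0, 0, 0], [2, 6, 75, 0, 0, 0], [2, 6, 105, 0, 0, 0], [2, 6, 115, 0, 0, 0], [2, 6, 115, 0, 0, 0]]]}}

```text
time_s: 3.83
tcp_pos: [0.4021, 0.114, 0.0827]
ee_rot: [0.001, 1.0, 0.027, -0.003]
ft_force: [0.3, 0.2, -0.6]
gripper_width: 0.0798
gripper_force: 0.0
```

{"fn": "move_arm", "kwargs": {"increments": [[[0, 0, 0, 0, 0, 0], [0, 0, 0, 0, 0, 0], [0, 0, 0, 0, 0, 0], [0, 0, 0, 0, 0, 0], [0, 0, 0, 0, 0, 0], [0, 0, 0, 0, 0, 0], [0, 0, 0, 0, 0, 0], [0, 0, 0, 0, 0, 0]]], "hand": 25, "squeeze": 20}}

```text
time_s: 4.5
tcp_pos: [0.4035, 0.1188, 0.0859]
ee_rot: [-0.003, 1.0, 0.029, 0.001]
ft_force: [0.4, 12.9, -0.6]
gripper_width: 0.0361
gripper_force: 20.0
```

Run:
```python
from h import *
T=[]
for th in np.linspace(0,1.9,20)[1:]:
    x=80-190*np.cos(th)+5*np.sin(th)*0; 
    x=80-(190*np.cos(th)-5*np.sin(th)*-1)+0; 
    # local lid frame: 190 toward front, 5 up from underside
    x=80-190*np.cos(th)+5*np.sin(th); z=80+190*np.sin(th)+5*np.cos(th)
    T.append((b2w(x,0,z),YAW))
plan(*T)
```

```text
t 4.5 tcp [0.4035 0.1188 0.0859] F [ 0.4 12.9 -0.6] w 36.1 gf 20.0 psi 0.059 j6 1.71
[-1.0, -3.0, -18.0] [-0.007, -0.001, 0.002] rows>= 1
[3.0, -3.0, -37.0] [-0.007, -0.001, 0.002] rows>= 1
[8.0, -3.0, -55.0] [-0.007, -0.001, 0.002] rows>= 2
[15.0, -3.0, -73.0] [-0.007, -0.001, 0.002] rows>= 2
[24.0, -3.0, -90.0] [-0.007, -0.001, 0.002] rows>= 3
[34.0, -4.0, -105.0] [-0.007, -0.001, 0.002] rows>= 3
[46.0, -4.0, -120.0] [-0.007, -0.001, 0.002] rows>= 4
[59.0, -4.0, -134.0] [-0.007, -0.001, 0.002] rows>= 4
[74.0, -4.0, -146.0] [-0.007, -0.001, 0.002] rows>= 4
[90.0, -4.0, -157.0] [-0.007, -0.001, 0.002] rows>= 5
[106.0, -4.0, -166.0] [-0.007, -0.001, 0.002] rows>= 5
[124.0, -4.0, -173.0] [-0.007, -0.001, 0.002] rows>= 6
[142.0, -4.0, -178.0] [-0.007, -0.001, 0.002] rows>= 6
[161.0, -4.0, -182.0] [-0.007, -0.001, 0.002] rows>= 6
[180.0, -4.0, -184.0] [-0.007, -0.001, 0.002] rows>= 7
[199.0, -4.0, -184.0] [-0.007, -0.001, 0.002] rows>= 7
[217.0, -4.0, -182.0] [-0.007, -0.001, 0.002] rows>= 7
[236.0, -4.0, -178.0] [-0.007, -0.001, 0.002] rows>= 8
[254.0, -4.0, -172.0] [-0.007, -0.001, 0.002] rows>= 8
```

{"fn": "move_arm", "kwargs": {"increments": [[[-1, -4, -9, 0, 0, 0], [-1, -5, -18, 0, 0, 0], [1, -5, -28, 0, 0, 0], [3, -5, -37, 0, 0, 0], [5, -5, -46, 0, 0, 0], [8, -5, -55, 0, 0, 0], [11, -5, -64, 0, 0, 0], [15, -5, -73, 0, 0, 0], [19, -5, -82, 0, 0, 0], [24, -5, -90, 0, 0, 0], [29, -5, -98, 0, 0, 0], [34, -5, -105, 0, 0, 0], [40, -5, -113, 0, 0, 0], [46, -5, -120, 0, 0, 0], [52, -5, -127, 0, 0, 0], [59, -5, -134, 0, 0, 0], [66, -5, -140, 0, 0, 0], [74, -5, -146, 0, 0, 0], [82, -5, -152, 0, 0, 0], [90, -5, -157, 0, 0, 0]]]}}

```text
time_s: 6.17
tcp_pos: [0.4929, 0.1242, 0.2419]
ee_rot: [0.002, 1.0, 0.028, -0.001]
ft_force: [-0.3, -7.5, -3.1]
gripper_width: 0.0359
gripper_force: 20.0
```

Run:
```python
from h import *
T=[]
for th in np.arange(1.05,2.0,.1):
    x=80-190*np.cos(th)+5*np.sin(th); z=80+190*np.sin(th)+5*np.cos(th)
    T.append((b2w(x,0,z),YAW))
plan(*T)
```

```text
t 6.2 tcp [0.4929 0.1242 0.2419] F [-0.3 -7.5 -3.1] w 35.9 gf 20.0 psi 0.055 j6 1.7
[8.0, -3.0, -5.0] [0.003, 0.003, -0.001] rows>= 1
[25.0, -3.0, -14.0] [0.003, 0.003, -0.001] rows>= 1
[43.0, -3.0, -20.0] [0.003, 0.003, -0.001] rows>= 2
[61.0, -3.0, -25.0] [0.003, 0.003, -0.001] rows>= 2
[80.0, -3.0, -28.0] [0.003, 0.003, -0.001] rows>= 3
[99.0, -3.0, -28.0] [0.003, 0.003, -0.001] rows>= 3
[118.0, -3.0, -27.0] [0.003, 0.003, -0.001] rows>= 3
[137.0, -3.0, -25.0] [0.003, 0.003, -0.001] rows>= 4
[155.0, -3.0, -20.0] [0.003, 0.003, -0.001] rows>= 4
[173.0, -3.0, -13.0] [0.003, 0.003, -0.001] rows>= 5
```

{"fn": "move_arm", "kwargs": {"increments": [[[8, 0, -5, 0, 0, 0], [16, 0, -10, 0, 0, 0], [25, 0, -14, 0, 0, 0], [34, 0, -17, 0, 0, 0], [43, 0, -20, 0, 0, 0], [52, 0, -23, 0, 0, 0], [61, 0, -25, 0, 0, 0], [70, 0, -27, 0, 0, 0], [80, 0, -28, 0, 0, 0], [90, 0, -28, 0, 0, 0], [99, 0, -28, 0, 0, 0], [108, 0, -28, 0, 0, 0], [118, 0, -27, 0, 0, 0], [127, 0, -26, 0, 0, 0], [137, 0, -25, 0, 0, 0], [146, 0, -23, 0, 0, 0], [155, 0, -20, 0, 0, 0], [160, 0, -18, 0, 0, 0], [160, 0, -18, 0, 0, 0]]]}}

```text
time_s: 7.75
tcp_pos: [0.6542, 0.1334, 0.2614]
ee_rot: [0.001, 1.0, 0.027, 0.002]
ft_force: [1.4, -5.4, 3.8]
gripper_width: 0.0355
gripper_force: 20.0
```

{"fn": "move_arm", "kwargs": {"increments": [[[0, 0, 0, 0, 0, 0], [0, 0, 0, 0, 0, 0], [0, 0, 0, 0, 0, 0], [0, 0, 0, 0, 0, 0], [0, 0, -30, 0, 0, 0], [0, 0, -70, 0, 0, 0], [0, 0, -100, 0, 0, 0], [-60, 0, -100, 0, 0, 0], [-100, 0, -100, 0, 0, 0], [-140, 0, -100, 0, 0, 0], [-180, 0, -100, 0, 0, 0], [-180, 0, -100, 0, 0, 0]]], "hand": 80}}

```text
time_s: 8.75
tcp_pos: [0.4687, 0.1248, 0.3614]
ee_rot: [-0.0, 1.0, 0.029, 0.0]
ft_force: [-0.6, -0.2, 0.4]
gripper_width: 0.0796
gripper_force: 0.0
```

Run:
```python
from h import *
plan()
p,d,M=grab('wrist','w3')
v,u=np.mgrid[:480,:640]; W=world(u,v,d,M); W[d==0]=np.nan
print('hood',vision.spot_in('wrist','hood'),vision.spot_in('wrist','lid_tab'))
L=(W-BO); c,s=np.cos(YAW),np.sin(YAW)
X=L[...,0]*c+L[...,1]*s; Y=-L[...,0]*s+L[...,1]*c; Z=L[...,2]
m=(abs(X)<.073)&(abs(Y)<.118)&(Z>.044)&(Z<.062)
print(m.sum(), X[m].mean() if m.any() else 0, Y[m].mean() if m.any() else 0)
if m.any(): print(cv2.minEnclosingCircle(np.stack([X[m],Y[m]],1).astype(np.float32)*1000))
```

```text
t 8.8 tcp [0.4687 0.1248 0.3614] F [-0.6 -0.2  0.4] w 79.6 gf 0.0 psi 0.058 j6 1.7
hood [{'position': [0.4832, 0.1192, 0.0531], 'confidence': 0.92}] [{'position': [0.4517, -0.1101, 0.0049], 'confidence': 0.63}]
958 -0.009744686382239211 0.04569914164466288
((0.18582995235919952, 54.81833267211914), 95.90413665771484)
```

View pics/w3.png

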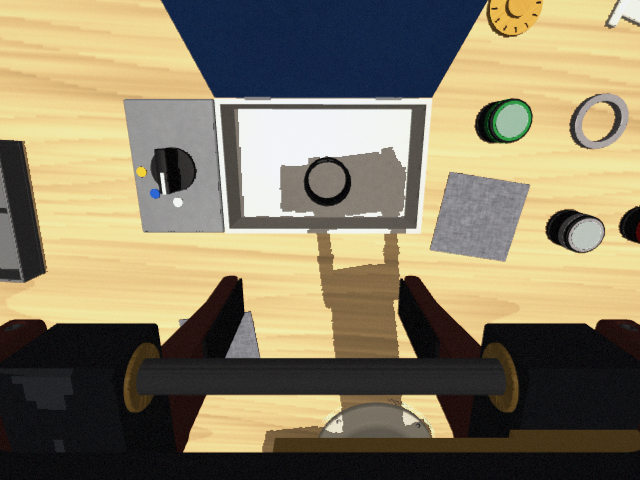

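The lid is open on its stop and the hood stands at px (327,181). I'll refine the hood centre from its rim in the image.

Run:
```python
from h import *
p,d,M=grab('wrist')
g=p.max(2)
m=(g<60).astype(np.uint8); m[:, :285]=0; m[:,375:]=0; m[:150]=0; m[212:]=0
n,l,st,c=cv2.connectedComponentsWithStats(m); i=1+st[1:,4].argmax(); v,u=np.nonzero(l==i)
f=240/np.tan(np.radians(M['vfov'])/2); P=np.array(M['pose'])
def onplane(u,v,z):
    r=np.stack([(u-M['cx'])/f,(v-M['cy'])/f,np.ones(len(u))],-1)@P[:3,:3].T
    return P[:3,3]+r*((z-P[2,3])/r[:,2])[:,None]
Q=onplane(u,v,.054); print(cv2.minEnclosingCircle(Q[:,:2].astype(np.float32)*1000), st[i], np.nanmedian(world(u,v,d[v,u],M)[:,2]))
for nm,pt in (('hingeL',b2w(0,-122,80)),('rimF',b2w(-77,0,80)),('sel',b2w(0,178.5,114))): print(nm,pix(pt,M))
W=world(u,v,d[v,u],M); k=(abs(W[:,2]-.054)<.004); print(k.sum(),cv2.minEnclosingCircle(W[k,:2].astype(np.float32)*1000))
```

```text
((493.8525390625, 118.78376007080078), 31.506027221679688) [304 160  47  49 734] 0.054108081348674064
hingeL [421.13813678 173.09388232]
rimF [320.86346138 233.89741542]
sel [162.19357885 175.29521461]
470 ((492.8035583496094, 119.14639282226562), 30.66254997253418)
```

```bash
python3 -c "
from h import *
plan(([.493,.119,.12],YAW),([.493,.119,.040],YAW))"
```

```text
t 8.9 tcp [0.4731 0.1249 0.3606] F [ 0.1 -0.2 -0.3] w 80.4 gf 0.0 psi 0.057 j6 1.7
[19.0, 7.0, 241.0] [-0.0, -0.001, 0.001] rows>= 6
[19.0, 7.0, 321.0] [-0.0, -0.001, 0.001] rows>= 8
```

{"fn": "move_arm", "kwargs": {"increments": [[[19, 7, 40, 0, 0, 0], [19, 7, 80, 0, 0, 0], [19, 7, 120, 0, 0, 0], [19, 7, 160, 0, 0, 0], [19, 7, 200, 0, 0, 0], [19, 7, 241, 0, 0, 0], [19, 7, 270, 0, 0, 0], [19, 7, 295, 0, 0, 0], [19, 7, 312, 0, 0, 0], [19, 7, 321, 0, 0, 0], [19, 7, 321, 0, 0, 0], [19, 7, 321, 0, 0, 0]]]}}

```text
time_s: 9.95
tcp_pos: [0.4928, 0.1188, 0.0391]
ee_rot: [0.0, 1.0, 0.028, -0.001]
ft_force: [-0.2, 0.2, 0.3]
gripper_width: 0.0799
gripper_force: 0.0
```

{"fn": "move_arm", "kwargs": {"increments": [[[0, 0, 0, 0, 0, 0], [0, 0, 0, 0, 0, 0], [0, 0, 0, 0, 0, 0], [0, 0, 0, 0, 0, 0], [0, 0, 0, 0, 0, 0], [0, 0, 0, 0, 0, 0]]], "hand": 55, "squeeze": 10}}

```text
time_s: 10.45
tcp_pos: [0.4932, 0.1189, 0.0407]
ee_rot: [-0.0, 1.0, 0.028, 0.001]
ft_force: [0.8, -0.5, 4.8]
gripper_width: 0.0611
gripper_force: 10.0
```

```bash
python3 -c "
from h import *
s=read_state()['tcp_pos']
plan(([.493,.119,.19],YAW),([.446,-.109,.19],YAW),([.446,-.109,.10],YAW),([.446,-.109,s[2]-.009],YAW))"
```

```text
t 10.4 tcp [0.4932 0.1189 0.0407] F [ 0.8 -0.5  4.8] w 61.1 gf 10.0 psi 0.057 j6 1.68
[0.0, -0.0, -149.0] [-0.0, -0.003, -0.0] rows>= 4
[-60.0, 225.0, -149.0] [-0.0, -0.003, -0.0] rows>= 7
[-60.0, 225.0, -59.0] [-0.0, -0.003, -0.0] rows>= 6
[-60.0, 225.0, 9.0] [-0.0, -0.003, -0.0] rows>= 6
```

{"fn": "move_arm", "kwargs": {"increments": [[[0, 0, -20, 0, 0, 0], [0, 0, -55, 0, 0, 0], [0, 0, -95, 0, 0, 0], [0, 0, -135, 0, 0, 0], [0, 0, -149, 0, 0, 0], [-10, 30, -149, 0, 0, 0], [-20, 65, -149, 0, 0, 0], [-30, 105, -149, 0, 0, 0], [-40, 145, -149, 0, 0, 0], [-50, 185, -149, 0, 0, 0], [-58, 215, -149, 0, 0, 0], [-60, 225, -140, 0, 0, 0], [-60, 225, -110, 0, 0, 0], [-60, 225, -75, 0, 0, 0], [-60, 225, -45, 0, 0, 0], [-60, 225, -25, 0, 0, 0], [-60, 225, -12, 0, 0, 0], [-60, 225, -4, 0, 0, 0], [-60, 225, 2, 0, 0, 0], [-60, 225, 4, 0, 0, 0]]]}}

```text
time_s: 12.12
tcp_pos: [0.4449, -0.1087, 0.0342]
ee_rot: [-0.0, 1.0, 0.029, -0.001]
ft_force: [0.5, 0.9, 0.4]
gripper_width: 0.0613
gripper_force: 10.0
```

{"fn": "move_arm", "kwargs": {"increments": [[[0, 0, 2, 0, 0, 0], [0, 0, 3, 0, 0, 0], [0, 0, 4, 0, 0, 0], [0, 0, 5, 0, 0, 0], [0, 0, 5, 0, 0, 0]]]}}

```text
time_s: 12.53
tcp_pos: [0.4458, -0.1094, 0.0317]
ee_rot: [0.0, 1.0, 0.028, 0.001]
ft_force: [-2.5, 0.6, 5.0]
gripper_width: 0.0612
gripper_force: 10.0
```

{"fn": "move_arm", "kwargs": {"increments": [[[0, 0, 0, 0, 0, 0], [0, 0, 0, 0, 0, 0], [0, 0, 0, 0, 0, 0], [0, 0, 0, 0, 0, 0], [0, 0, -20, 0, 0, 0], [0, 0, -60, 0, 0, 0], [0, 0, -100, 0, 0, 0], [0, 0, -140, 0, 0, 0], [0, 0, -180, 0, 0, 0], [0, 0, -220, 0, 0, 0], [-60, 0, -220, 0, 0, 0], [-60, 0, -220, 0, 0, 0]]], "hand": 78}}

```text
time_s: 13.53
tcp_pos: [0.3852, -0.1133, 0.2536]
ee_rot: [0.001, 1.0, 0.029, 0.001]
ft_force: [-0.9, 0.6, -0.1]
gripper_width: 0.0781
gripper_force: 0.0
```

```bash
cat >> h.py <<'E'
def wcells():
    p,W,M=cloud('wrist')
    return [('wrist',)+c for c in cells(W,z0=.043,z1=.052,amin=300)]
E
python3 - <<'E'
from h import *
print(*wcells(),sep='\n')
p,W,M=cloud('top','top4'); print(*cells(W,box=((.3,.7),(-.6,.0))),sep='\n')
S=b2w
plan(([.44,-.24,.15],YAW+1.571),([.44,-.24,.030],YAW+1.571))
E
```

```text
('wrist', [0.5699, -0.1082, 0.0479], 580, -108, 26.6, np.int32(1616), [328.0, 14.0])
('wrist', [0.4458, -0.1086, 0.046], 445, -108, 30.9, np.int32(847), [320.0, 157.0])
('wrist', [0.4537, -0.3488, 0.0477], 453, -351, 27.5, np.int32(2355), [561.0, 163.0])
('wrist', [0.4417, -0.2405, 0.0479], 441, -241, 27.0, np.int32(2284), [451.0, 169.0])
([0.5918, -0.0949, 0.0467], 589, -100, 25.3, np.int32(130), [335.0, 194.0])
([0.4506, -0.3556, 0.0469], 452, -349, 26.8, np.int32(298), [451.0, 253.0])
t 13.6 tcp [ 0.3844 -0.113   0.2517] F [0.2 0.3 0.2] w 77.9 gf 0.0 psi 0.056 j6 1.14
[48.0, 130.0, 102.0] [0.003, -0.001, -1.572] rows>= 13
[48.0, 130.0, 222.0] [0.003, -0.001, -1.572] rows>= 13
```

{"fn": "move_arm", "kwargs": {"increments": [[[48, 130, 80, 0, 0, -1.571], [48, 130, 80, 0, 0, -1.571], [48, 130, 80, 0, 0, -1.571], [48, 130, 80, 0, 0, -1.571], [48, 130, 80, 0, 0, -1.571], [48, 130, 80, 0, 0, -1.571], [48, 130, 80, 0, 0, -1.571], [48, 130, 80, 0, 0, -1.571], [48, 130, 80, 0, 0, -1.571], [48, 130, 80, 0, 0, -1.571], [48, 130, 80, 0, 0, -1.571], [48, 130, 80, 0, 0, -1.571], [48, 130, 80, 0, 0, -1.571], [48, 130, 110, 0, 0, -1.571], [48, 130, 145, 0, 0, -1.571], [48, 130, 180, 0, 0, -1.571], [48, 130, 205, 0, 0, -1.571], [48, 130, 218, 0, 0, -1.571], [48, 130, 222, 0, 0, -1.571], [48, 130, 222, 0, 0, -1.571]]]}}

```text
time_s: 15.3
tcp_pos: [0.4404, -0.2394, 0.0275]
ee_rot: [-0.001, 0.687, 0.727, -0.0]
ft_force: [-0.3, -0.6, -0.4]
gripper_width: 0.0776
gripper_force: 0.0
```

{"fn": "move_arm", "kwargs": {"increments": [[[0, 0, 0, 0, 0, 0], [0, 0, 0, 0, 0, 0], [0, 0, 0, 0, 0, 0], [0, 0, 0, 0, 0, 0], [0, 0, 0, 0, 0, 0], [0, 0, 0, 0, 0, 0]]], "hand": 48, "squeeze": 20}}

```text
time_s: 15.8
tcp_pos: [0.4413, -0.2402, 0.0298]
ee_rot: [0.001, 0.687, 0.727, 0.0]
ft_force: [-0.3, -0.1, 6.5]
gripper_width: 0.0539
gripper_force: 20.0
```

```bash
python3 -c "
from h import *
s=read_state()['tcp_pos']; P=YAW+np.pi/2
t=b2w(-15,-70,0); print(t)
plan(([s[0],s[1],.21],P),([t[0],t[1],.21],P),([t[0],t[1],s[2]+.012],P))"
```

```text
[0.49989262 0.05706219 0.        ]
t 15.8 tcp [ 0.4413 -0.2402  0.0298] F [-0.3 -0.1  6.5] w 53.9 gf 20.0 psi 1.628 j6 -0.62
[-0.0, 0.0, -180.0] [0.002, 0.001, 0.0] rows>= 5
[293.0, 76.0, -180.0] [0.002, 0.001, 0.0] rows>= 9
[293.0, 75.0, -12.0] [0.002, 0.001, 0.0] rows>= 8
```

{"fn": "move_arm", "kwargs": {"increments": [[[0, 0, -20, 0, 0, 0], [0, 0, -55, 0, 0, 0], [0, 0, -95, 0, 0, 0], [0, 0, -135, 0, 0, 0], [0, 0, -170, 0, 0, 0], [20, 5, -180, 0, 0, 0], [55, 15, -180, 0, 0, 0], [95, 25, -180, 0, 0, 0], [135, 35, -180, 0, 0, 0], [175, 45, -180, 0, 0, 0], [215, 56, -180, 0, 0, 0], [250, 65, -180, 0, 0, 0], [280, 73, -180, 0, 0, 0], [293, 76, -170, 0, 0, 0], [293, 76, -150, 0, 0, 0], [293, 76, -120, 0, 0, 0], [293, 76, -90, 0, 0, 0], [293, 76, -60, 0, 0, 0], [293, 76, -38, 0, 0, 0], [293, 76, -24, 0, 0, 0]]]}}

```text
time_s: 17.47
tcp_pos: [0.4977, 0.0571, 0.0483]
ee_rot: [-0.002, 0.687, 0.727, -0.002]
ft_force: [-0.3, 0.3, -1.9]
gripper_width: 0.0538
gripper_force: 20.0
```

{"fn": "move_arm", "kwargs": {"increments": [[[0, 0, 3, 0, 0, 0], [0, 0, 6, 0, 0, 0], [0, 0, 8, 0, 0, 0], [0, 0, 9, 0, 0, 0], [0, 0, 10, 0, 0, 0], [0, 0, 11, 0, 0, 0], [0, 0, 11, 0, 0, 0]]]}}

```text
time_s: 18.05
tcp_pos: [0.5001, 0.0571, 0.0419]
ee_rot: [0.0, 0.687, 0.727, 0.0]
ft_force: [-0.4, -0.6, -1.9]
gripper_width: 0.0538
gripper_force: 20.0
```

{"fn": "move_arm", "kwargs": {"increments": [[[0, 0, 0.5, 0, 0, 0], [0, 0, 1, 0, 0, 0], [0, 0, 1, 0, 0, 0]]]}}

```text
time_s: 18.3
tcp_pos: [0.5001, 0.0572, 0.0418]
ee_rot: [0.0, 0.687, 0.727, 0.0]
ft_force: [-2.1, -0.2, 5.8]
gripper_width: 0.0536
gripper_force: 20.0
```

{"fn": "move_arm", "kwargs": {"increments": [[[0, 0, 0, 0, 0, 0], [0, 0, 0, 0, 0, 0], [0, 0, 0, 0, 0, 0], [0, 0, 0, 0, 0, 0], [0, 0, -15, 0, 0, 0], [0, 0, -50, 0, 0, 0], [0, 0, -90, 0, 0, 0], [0, 0, -130, 0, 0, 0], [0, 0, -170, 0, 0, 0], [0, 0, -200, 0, 0, 0], [-400, -70, -200, 0, 0, 0.43], [-400, -70, -200, 0, 0, 0.43], [-400, -70, -200, 0, 0, 0.43], [-400, -70, -200, 0, 0, 0.43], [-400, -70, -200, 0, 0, 0.43], [-400, -70, -200, 0, 0, 0.43], [-400, -70, -200, 0, 0, 0.43], [-400, -70, -200, 0, 0, 0.43], [-400, -70, -200, 0, 0, 0.43], [-400, -70, -200, 0, 0, 0.43]]], "hand": 68}}

```text
time_s: 19.97
tcp_pos: [0.4516, -0.3493, 0.2398]
ee_rot: [0.0, 0.826, 0.563, -0.0]
ft_force: [-0.2, 0.1, -0.4]
gripper_width: 0.068
gripper_force: 0.0
```

Run:
```python
from h import *
print(*wcells(),sep='\n')
p,W,M=cloud('top','top5'); print(*cells(W,box=((.3,.7),(-.6,.0))),sep='\n'); 
print('box',*cells(W,z0=.05,z1=.066,box=((.42,.59),(0.01,.25))),sep='\n')
plan(([.452,-.349,.12],1.2),([.452,-.349,.030],1.2))
```

```text
('wrist', [0.4533, -0.3501, 0.0479], 453, -351, 26.9, np.int32(2159), [323.0, 220.0])
([0.5803, -0.1059, 0.0464], 580, -106, 27.1, np.int32(417), [340.0, 199.0])
([0.4589, -0.3402, 0.0465], 453, -348, 26.7, np.int32(240), [444.0, 249.0])
([0.4439, -0.1072, 0.0445], 444, -107, 31.0, np.int32(168), [342.0, 257.0])
box
([0.5529, 0.1827, 0.0579], 511, 140, 128.4, np.int32(297), [214.0, 211.0])
([0.4983, 0.0563, 0.0587], 499, 57, 27.3, np.int32(450), [270.0, 233.0])
t 20.1 tcp [ 0.4511 -0.3503  0.2388] F [-0.6 -0.2 -0.2] w 68.1 gf 0.0 psi 1.192 j6 -0.34
[2.0, 1.0, 119.0] [-0.002, 0.001, -0.008] rows>= 3
[2.0, 1.0, 209.0] [-0.002, 0.001, -0.008] rows>= 6
```

{"fn": "move_arm", "kwargs": {"increments": [[[0, 2, 40, 0, 0, 0], [0, 2, 80, 0, 0, 0], [0, 2, 120, 0, 0, 0], [0, 2, 155, 0, 0, 0], [0, 2, 185, 0, 0, 0], [0, 2, 202, 0, 0, 0], [0, 2, 209, 0, 0, 0], [0, 2, 209, 0, 0, 0], [0, 2, 209, 0, 0, 0]]]}}

```text
time_s: 20.82
tcp_pos: [0.4551, -0.3468, 0.0324]
ee_rot: [0.001, 0.826, 0.564, 0.0]
ft_force: [0.6, -0.9, -0.3]
gripper_width: 0.068
gripper_force: 0.0
```

{"fn": "move_arm", "kwargs": {"increments": [[[0, 0, 0, 0, 0, 0], [0, 0, 0, 0, 0, 0], [0, 0, 0, 0, 0, 0], [0, 0, 0, 0, 0, 0], [0, 0, 0, 0, 0, 0], [0, 0, 0, 0, 0, 0]]], "hand": 48, "squeeze": 20}}

```text
time_s: 21.32
tcp_pos: [0.4554, -0.3476, 0.0334]
ee_rot: [0.001, 0.826, 0.564, 0.0]
ft_force: [0.4, 0.9, 5.9]
gripper_width: 0.0535
gripper_force: 20.0
```

```bash
python3 -c "
from h import *
s=read_state()['tcp_pos']; P=YAW+np.pi/2
t=b2w(-15,0,0); print(t)
plan(([s[0],s[1],.21],P),([t[0],t[1],.21],P),([t[0],t[1],s[2]+.012],P))"
```

```text
[0.49592412 0.12694961 0.        ]
t 21.3 tcp [ 0.4554 -0.3476  0.0334] F [0.4 0.9 5.9] w 53.5 gf 20.0 psi 1.198 j6 -0.34
[-0.0, 1.0, -177.0] [0.003, 0.002, -0.43] rows>= 5
[457.0, -135.0, -177.0] [0.003, 0.002, -0.43] rows>= 13
[457.0, -135.0, -13.0] [0.003, 0.002, -0.43] rows>= 12
```

{"fn": "move_arm", "kwargs": {"increments": [[[0, 0, -20, 0, 0, 0], [0, 0, -55, 0, 0, 0], [0, 0, -95, 0, 0, 0], [0, 0, -135, 0, 0, 0], [0, 0, -170, 0, 0, 0], [25, -7, -177, 0, 0, -0.03], [62, -18, -177, 0, 0, -0.08], [100, -29, -177, 0, 0, -0.12], [139, -41, -177, 0, 0, -0.16], [178, -52, -177, 0, 0, -0.2], [217, -64, -177, 0, 0, -0.24], [256, -75, -177, 0, 0, -0.28], [295, -87, -177, 0, 0, -0.32], [334, -98, -177, 0, 0, -0.36], [373, -110, -177, 0, 0, -0.4], [410, -121, -177, 0, 0, -0.43], [440, -130, -177, 0, 0, -0.43], [457, -135, -172, 0, 0, -0.43], [457, -135, -155, 0, 0, -0.43], [457, -135, -130, 0, 0, -0.43]]]}}

```text
time_s: 22.98
tcp_pos: [0.4963, 0.1296, 0.1632]
ee_rot: [0.001, 0.686, 0.728, 0.002]
ft_force: [0.2, -0.2, -1.0]
gripper_width: 0.0537
gripper_force: 20.0
```

```bash
python3 -c "
from h import *
P=YAW+np.pi/2
t=b2w(-15,0,0)
plan(([t[0],t[1],.0454],P))"
```

```text
t 23.0 tcp [0.4963 0.1296 0.1632] F [ 0.2 -0.2 -1. ] w 53.7 gf 20.0 psi 1.631 j6 0.13
[-3.0, -1.0, 118.0] [0.005, -0.001, 0.003] rows>= 3
```

{"fn": "move_arm", "kwargs": {"increments": [[[0, 0, 30, 0, 0, 0], [0, 0, 60, 0, 0, 0], [0, 0, 85, 0, 0, 0], [0, 0, 100, 0, 0, 0], [0, 0, 108, 0, 0, 0], [0, 0, 112, 0, 0, 0], [0, 0, 114, 0, 0, 0], [0, 0, 115, 0, 0, 0], [0, 0, 116, 0, 0, 0], [0, 0, 116.5, 0, 0, 0], [0, 0, 117, 0, 0, 0], [0, 0, 117, 0, 0, 0]]]}}

```text
time_s: 23.98
tcp_pos: [0.4959, 0.128, 0.0454]
ee_rot: [0.001, 0.687, 0.727, 0.001]
ft_force: [-0.6, 0.3, 1.8]
gripper_width: 0.0536
gripper_force: 20.0
```

{"fn": "move_arm", "kwargs": {"increments": [[[0, 0, 0.5, 0, 0, 0], [0, 0, 0.5, 0, 0, 0], [0, 0, 0, 0, 0, 0], [0, 0, 0, 0, 0, 0], [0, 0, -15, 0, 0, 0], [0, 0, -50, 0, 0, 0], [0, 0, -90, 0, 0, 0], [0, 0, -130, 0, 0, 0], [0, 0, -170, 0, 0, 0], [0, 0, -195, 0, 0, 0], [-238, 70, -195, 0, 0, 0], [-238, 70, -195, 0, 0, 0], [-238, 70, -195, 0, 0, 0], [-238, 70, -195, 0, 0, 0], [-238, 70, -195, 0, 0, 0], [-238, 70, -195, 0, 0, 0], [-238, 70, -195, 0, 0, 0], [-238, 70, -195, 0, 0, 0]]], "hand": 68}}

```text
time_s: 25.48
tcp_pos: [0.5788, -0.1077, 0.2383]
ee_rot: [-0.001, 0.688, 0.726, -0.0]
ft_force: [-0.4, -0.4, 0.3]
gripper_width: 0.0678
gripper_force: 0.0
```

Run:
```python
from h import *
print(*wcells(),sep='\n')
p,W,M=cloud('top','top6'); print(*cells(W,box=((.3,.7),(-.6,.0))),sep='\n'); 
print('box',*cells(W,z0=.05,z1=.066,box=((.42,.59),(0.01,.25))),sep='\n')
plan(([.58,-.107,.030],YAW+np.pi/2))
```

```text
('wrist', [0.445, -0.1079, 0.0457], 445, -109, 31.2, np.int32(868), [187.0, 213.0])
('wrist', [0.5823, -0.1068, 0.0479], 582, -108, 26.8, np.int32(2183), [324.0, 220.0])
([0.5708, -0.0923, 0.045], 579, -103, 26.7, np.int32(83), [334.0, 203.0])
box
([0.584, 0.1446, 0.0582], 584, 145, 103.6, np.int32(177), [231.0, 197.0])
([0.4999, 0.2461, 0.0587], 504, 246, 70.9, np.int32(112), [185.0, 234.0])
([0.4981, 0.0565, 0.0589], 499, 57, 27.5, np.int32(452), [269.0, 233.0])
([0.4945, 0.1242, 0.0587], 495, 125, 27.1, np.int32(453), [239.0, 235.0])
t 25.6 tcp [ 0.5787 -0.1053  0.2393] F [-0.5  0.6 -0.4] w 68.0 gf 0.0 psi 1.628 j6 -0.29
[-2.0, 1.0, 209.0] [-0.0, -0.001, 0.0] rows>= 6
```

{"fn": "move_arm", "kwargs": {"increments": [[[-2, 2, 40, 0, 0, 0], [-2, 2, 80, 0, 0, 0], [-2, 2, 120, 0, 0, 0], [-2, 2, 155, 0, 0, 0], [-2, 2, 185, 0, 0, 0], [-2, 2, 202, 0, 0, 0], [-2, 2, 208, 0, 0, 0], [-2, 2, 208, 0, 0, 0], [-2, 2, 208, 0, 0, 0]]]}}

```text
time_s: 26.33
tcp_pos: [0.5815, -0.1068, 0.0329]
ee_rot: [0.001, 0.686, 0.727, 0.001]
ft_force: [0.1, -0.5, 0.7]
gripper_width: 0.0681
gripper_force: 0.0
```

{"fn": "move_arm", "kwargs": {"increments": [[[0, 0, 0, 0, 0, 0], [0, 0, 0, 0, 0, 0], [0, 0, 0, 0, 0, 0], [0, 0, 0, 0, 0, 0], [0, 0, 0, 0, 0, 0], [0, 0, 0, 0, 0, 0]]], "hand": 48, "squeeze": 20}}

```text
time_s: 26.83
tcp_pos: [0.5821, -0.1078, 0.0335]
ee_rot: [0.001, 0.687, 0.727, 0.001]
ft_force: [0.0, 1.2, 6.6]
gripper_width: 0.0537
gripper_force: 20.0
```

```bash
python3 -c "
from h import *
s=read_state()['tcp_pos']; P=YAW+np.pi/2
t=b2w(-15,72,0); print(t)
plan(([s[0],s[1],.21],P),([.49,0,.21],P),([t[0],t[1],.21],P),([t[0],t[1],s[2]+.012],P))"
```

```text
[0.49184224 0.19883381 0.        ]
t 26.8 tcp [ 0.5821 -0.1078  0.0335] F [0.  1.2 6.6] w 53.7 gf 20.0 psi 1.628 j6 -0.3
[-0.0, 1.0, -177.0] [0.003, 0.001, 0.0] rows>= 5
[113.0, -85.0, -177.0] [0.003, 0.001, 0.0] rows>= 6
[311.0, -72.0, -177.0] [0.003, 0.001, 0.0] rows>= 9
[311.0, -73.0, -12.0] [0.003, 0.001, 0.0] rows>= 8
```

{"fn": "move_arm", "kwargs": {"increments": [[[0, 0, -20, 0, 0, 0], [0, 0, -55, 0, 0, 0], [0, 0, -95, 0, 0, 0], [0, 0, -135, 0, 0, 0], [0, -15, -170, 0, 0, 0], [15, -35, -177, 0, 0, 0], [45, -60, -177, 0, 0, 0], [80, -78, -177, 0, 0, 0], [115, -85, -177, 0, 0, 0], [155, -83, -177, 0, 0, 0], [195, -80, -177, 0, 0, 0], [235, -77, -177, 0, 0, 0], [270, -74, -177, 0, 0, 0], [297, -72, -177, 0, 0, 0], [311, -72, -177, 0, 0, 0], [311, -72, -165, 0, 0, 0], [311, -72, -140, 0, 0, 0], [311, -72, -105, 0, 0, 0], [311, -72, -70, 0, 0, 0], [311, -72, -45, 0, 0, 0]]]}}

```text
time_s: 28.5
tcp_pos: [0.4898, 0.1972, 0.0721]
ee_rot: [-0.001, 0.687, 0.727, -0.002]
ft_force: [-0.1, -0.2, -2.1]
gripper_width: 0.0539
gripper_force: 20.0
```

{"fn": "move_arm", "kwargs": {"increments": [[[0, 0, 12, 0, 0, 0], [0, 0, 21, 0, 0, 0], [0, 0, 26, 0, 0, 0], [0, 0, 29, 0, 0, 0], [0, 0, 31, 0, 0, 0], [0, 0, 32, 0, 0, 0], [0, 0, 33, 0, 0, 0], [0, 0, 33, 0, 0, 0], [0, 0, 33, 0, 0, 0]]]}}

```text
time_s: 29.25
tcp_pos: [0.4922, 0.199, 0.0455]
ee_rot: [0.001, 0.687, 0.727, 0.001]
ft_force: [-2.4, -0.8, 4.8]
gripper_width: 0.0539
gripper_force: 20.0
```

{"fn": "move_arm", "kwargs": {"increments": [[[0, 0, 0, 0, 0, 0], [0, 0, 0, 0, 0, 0], [0, 0, 0, 0, 0, 0], [0, 0, 0, 0, 0, 0], [0, 0, -15, 0, 0, 0], [0, 0, -50, 0, 0, 0], [0, 0, -90, 0, 0, 0], [0, 0, -130, 0, 0, 0], [0, 0, -170, 0, 0, 0], [0, 0, -210, 0, 0, 0], [0, 0, -250, 0, 0, 0], [0, 0, -280, 0, 0, 0], [-73, -26, -315, 0, 0, 1.571], [-73, -26, -315, 0, 0, 1.571], [-73, -26, -315, 0, 0, 1.571], [-73, -26, -315, 0, 0, 1.571], [-73, -26, -315, 0, 0, 1.571], [-73, -26, -315, 0, 0, 1.571], [-73, -26, -315, 0, 0, 1.571], [-73, -26, -315, 0, 0, 1.571]]], "hand": 68}}

```text
time_s: 30.92
tcp_pos: [0.4696, 0.1243, 0.3582]
ee_rot: [-0.0, 0.952, 0.306, 0.0]
ft_force: [-0.1, 0.5, -0.0]
gripper_width: 0.0681
gripper_force: 0.0
```

Run:
```python
from h import *
plan(([.47,.125,.36],YAW))
```

```text
t 30.9 tcp [0.4696 0.1243 0.3582] F [-0.1  0.5 -0. ] w 68.1 gf 0.0 psi 0.622 j6 1.14
[1.0, -0.0, -2.0] [-0.0, -0.0, 0.565] rows>= 5
```

{"fn": "move_arm", "kwargs": {"increments": [[[0, 0, 0, 0, 0, 0.565], [0, 0, 0, 0, 0, 0.565], [0, 0, 0, 0, 0, 0.565], [0, 0, 0, 0, 0, 0.565], [0, 0, 0, 0, 0, 0.565], [0, 0, 0, 0, 0, 0.565], [0, 0, 0, 0, 0, 0.565]]]}}

```text
time_s: 31.5
tcp_pos: [0.4696, 0.1244, 0.3582]
ee_rot: [-0.0, 0.999, 0.033, -0.0]
ft_force: [0.8, -0.5, 0.6]
gripper_width: 0.0679
gripper_force: 0.0
```

Run:
```python
from h import *
p,W,M=cloud('wrist','w7')
print(*cells(W,z0=.05,z1=.066,box=((.42,.59),(0.01,.25)),amin=300),sep='\n')
print(*cells(W,z0=.04,z1=.05,box=((.3,.8),(-.6,.0)),amin=150),sep='\n')
P=YAW; H=b2w(80,0,80)
for th in (1.85,1.95,2.0):
    x=80-190*np.cos(th)+5*np.sin(th); z=80+190*np.sin(th)+5*np.cos(th); t=b2w(x,0,z); print(th,t,pix(t,M)); 
plan()
lid=(W[...,0]>.6)&(W[...,2]>.12)&(W[...,2]<.28)&(abs(W[...,1]-.13)<.1)
q=W[lid]-H; r=q[:,0]*np.cos(YAW)+q[:,1]*np.sin(YAW); k=np.median(np.arctan2(q[:,2],-r)); print('lid angle',k,lid.sum())
```

```text
([0.4913, 0.1727, 0.0582], 511, 130, 137.2, np.int32(1107), [284.0, 180.0])
([0.4931, 0.1981, 0.0598], 492, 199, 27.2, np.int32(1429), [265.0, 179.0])
([0.497, 0.1243, 0.0599], 496, 124, 27.3, np.int32(1403), [323.0, 180.0])
([0.5011, 0.0569, 0.0597], 501, 56, 27.0, np.int32(1421), [376.0, 180.0])
([0.4459, -0.1079, 0.0449], 445, -108, 31.5, np.int32(576), [489.0, 228.0])
1.85 [0.64784791 0.13557647 0.26126434] [322.98406883 -39.90086637]
1.95 [0.6656299  0.1365862  0.25465144] [323.26303352 -69.99655022]
2.0 [0.67425124 0.13707576 0.25068578] [323.38837533 -83.65538902]
t 31.6 tcp [0.4695 0.1244 0.3583] F [ 0.2 -0.9  0.3] w 67.9 gf 0.0 psi 0.065 j6 1.69
lid angle 1.9972941150914312 17552
```

View pics/w7.png

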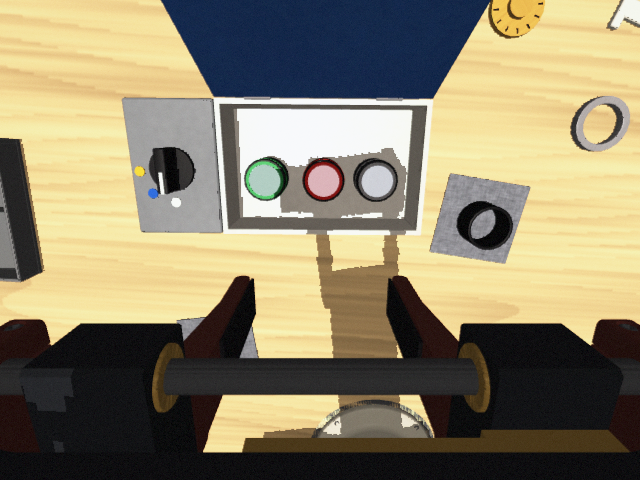

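Cells at px (266,180), (323,181) and (376,180) stand glass up in the box, and the hood stands on the mat at (485,225). Next I grip the tab to close the lid.

```bash
python3 -c "
from h import *
plan(([.645,.1355,.36],YAW),([.672,.137,.34],YAW),([.672,.137,.251],YAW))"
```

```text
t 31.6 tcp [0.4695 0.1244 0.3583] F [ 0.2 -0.9  0.3] w 67.9 gf 0.0 psi 0.065 j6 1.69
[176.0, 0.0, -2.0] [-0.0, 0.0, 0.008] rows>= 5
[203.0, 1.0, 18.0] [-0.0, 0.0, 0.008] rows>= 5
[203.0, 1.0, 107.0] [-0.0, 0.0, 0.008] rows>= 6
```

{"fn": "move_arm", "kwargs": {"increments": [[[40, 0, -2, 0, 0, 0.008], [80, 0, -2, 0, 0, 0.008], [120, 0, -2, 0, 0, 0.008], [160, 0, -2, 0, 0, 0.008], [190, 0, 5, 0, 0, 0.008], [203, 1, 18, 0, 0, 0.008], [203, 1, 40, 0, 0, 0.008], [203, 1, 65, 0, 0, 0.008], [203, 1, 88, 0, 0, 0.008], [203, 1, 102, 0, 0, 0.008], [203, 1, 107, 0, 0, 0.008], [203, 1, 107, 0, 0, 0.008], [203, 1, 107, 0, 0, 0.008]]]}}

```text
time_s: 32.63
tcp_pos: [0.6723, 0.1362, 0.2521]
ee_rot: [-0.0, 1.0, 0.028, 0.0]
ft_force: [-1.0, -0.4, 1.0]
gripper_width: 0.0682
gripper_force: 0.0
```

{"fn": "move_arm", "kwargs": {"increments": [[[0, 0, 0, 0, 0, 0], [0, 0, 0, 0, 0, 0], [0, 0, 0, 0, 0, 0], [0, 0, 0, 0, 0, 0], [0, 0, 0, 0, 0, 0], [0, 0, 0, 0, 0, 0], [0, 0, 0, 0, 0, 0]]], "hand": 25, "squeeze": 20}}

```text
time_s: 33.22
tcp_pos: [0.6724, 0.1344, 0.2519]
ee_rot: [0.001, 1.0, 0.026, 0.0]
ft_force: [0.5, -4.9, 2.5]
gripper_width: 0.0359
gripper_force: 20.0
```

Run:
```python
from h import *
s=read_state()['tcp_pos']; d=(s-BO); r=d[0]*np.cos(YAW)+d[1]*np.sin(YAW)-.080; h=s[2]-.080
R=np.hypot(r,h); a=np.arctan2(h,-r); print('R',R,'ang',a)
plan(*[(b2w(80-R*1e3*np.cos(t),0,80+R*1e3*np.sin(t)),YAW) for t in a-np.arange(.1,2.0,.1)])
```

```text
R 0.19030301408718509 ang 2.0143197925064653
t 33.2 tcp [0.6724 0.1344 0.2519] F [ 0.5 -4.9  2.5] w 35.9 gf 20.0 psi 0.053 j6 1.67
[-18.0, -2.0, -7.0] [0.002, -0.001, -0.004] rows>= 1
[-36.0, -2.0, -13.0] [0.002, -0.001, -0.004] rows>= 1
[-54.0, -2.0, -17.0] [0.002, -0.001, -0.004] rows>= 2
[-73.0, -2.0, -18.0] [0.002, -0.001, -0.004] rows>= 2
[-92.0, -2.0, -18.0] [0.002, -0.001, -0.004] rows>= 3
[-111.0, -2.0, -16.0] [0.002, -0.001, -0.004] rows>= 3
[-130.0, -2.0, -12.0] [0.002, -0.001, -0.004] rows>= 4
[-148.0, -2.0, -7.0] [0.002, -0.001, -0.004] rows>= 4
[-166.0, -2.0, 1.0] [0.002, -0.001, -0.004] rows>= 4
[-182.0, -2.0, 10.0] [0.002, -0.001, -0.004] rows>= 5
[-198.0, -2.0, 21.0] [0.002, -0.001, -0.004] rows>= 5
[-212.0, -2.0, 33.0] [0.002, -0.001, -0.004] rows>= 6
[-225.0, -2.0, 47.0] [0.002, -0.001, -0.004] rows>= 6
[-237.0, -2.0, 62.0] [0.002, -0.001, -0.004] rows>= 6
[-247.0, -2.0, 78.0] [0.002, -0.001, -0.004] rows>= 7
[-256.0, -2.0, 95.0] [0.002, -0.001, -0.004] rows>= 7
[-263.0, -2.0, 113.0] [0.002, -0.001, -0.004] rows>= 7
[-268.0, -2.0, 131.0] [0.002, -0.001, -0.004] rows>= 8
[-271.0, -2.0, 150.0] [0.002, -0.001, -0.004] rows>= 8
```

{"fn": "move_arm", "kwargs": {"increments": [[[-9, 1, -4, 0, 0, 0], [-18, 1, -7, 0, 0, 0], [-27, 1, -10, 0, 0, 0], [-36, 1, -13, 0, 0, 0], [-45, 1, -15, 0, 0, 0], [-54, 1, -17, 0, 0, 0], [-64, 1, -18, 0, 0, 0], [-73, 1, -18, 0, 0, 0], [-83, 1, -18, 0, 0, 0], [-92, 1, -18, 0, 0, 0], [-102, 1, -17, 0, 0, 0], [-111, 1, -16, 0, 0, 0], [-121, 1, -14, 0, 0, 0], [-130, 1, -12, 0, 0, 0], [-139, 1, -10, 0, 0, 0], [-148, 1, -7, 0, 0, 0], [-157, 1, -3, 0, 0, 0], [-166, 1, 1, 0, 0, 0], [-174, 1, 5, 0, 0, 0], [-182, 1, 10, 0, 0, 0]]]}}

```text
time_s: 34.88
tcp_pos: [0.489, 0.1239, 0.2439]
ee_rot: [0.001, 1.0, 0.027, 0.001]
ft_force: [-4.8, -8.2, 11.5]
gripper_width: 0.0356
gripper_force: 20.0
```

Run:
```python
from h import *
s=read_state()['tcp_pos']; d=(s-BO); r=d[0]*np.cos(YAW)+d[1]*np.sin(YAW)-.080; h=s[2]-.080
R=np.hypot(r,h); a=np.arctan2(h,-r); print('R',R,'ang',a)
plan(*[(b2w(80-190*np.cos(t),0,80+190*np.sin(t)),YAW) for t in list(a-np.arange(.1,a-.03,.1))+[.05,.026]])
```

```text
R 0.19310614036857934 ang 1.014024143272193
t 34.9 tcp [0.489  0.1239 0.2439] F [-4.8 -8.2 11.5] w 35.6 gf 20.0 psi 0.054 j6 1.7
[-14.0, -3.0, 13.0] [0.002, -0.002, -0.003] rows>= 1
[-28.0, -3.0, 26.0] [0.002, -0.002, -0.003] rows>= 1
[-42.0, -3.0, 39.0] [0.002, -0.002, -0.003] rows>= 2
[-53.0, -3.0, 54.0] [0.002, -0.002, -0.003] rows>= 2
[-64.0, -3.0, 70.0] [0.002, -0.002, -0.003] rows>= 3
[-72.0, -3.0, 87.0] [0.002, -0.002, -0.003] rows>= 3
[-79.0, -3.0, 105.0] [0.002, -0.002, -0.003] rows>= 4
[-84.0, -3.0, 123.0] [0.002, -0.002, -0.003] rows>= 4
[-87.0, -3.0, 142.0] [0.002, -0.002, -0.003] rows>= 4
[-88.0, -3.0, 154.0] [0.002, -0.002, -0.003] rows>= 5
[-88.0, -3.0, 159.0] [0.002, -0.002, -0.003] rows>= 5
```

{"fn": "move_arm", "kwargs": {"increments": [[[-7, 1, 6, 0, 0, 0], [-14, 1, 13, 0, 0, 0], [-21, 1, 19, 0, 0, 0], [-28, 1, 26, 0, 0, 0], [-35, 1, 32, 0, 0, 0], [-42, 1, 39, 0, 0, 0], [-48, 1, 46, 0, 0, 0], [-53, 1, 54, 0, 0, 0], [-59, 1, 62, 0, 0, 0], [-64, 1, 70, 0, 0, 0], [-68, 1, 78, 0, 0, 0], [-72, 1, 87, 0, 0, 0], [-76, 1, 96, 0, 0, 0], [-79, 1, 105, 0, 0, 0], [-82, 1, 114, 0, 0, 0], [-84, 1, 123, 0, 0, 0], [-86, 1, 132, 0, 0, 0], [-87, 1, 142, 0, 0, 0], [-88, 1, 149, 0, 0, 0], [-88, 1, 155, 0, 0, 0]]]}}

```text
time_s: 36.55
tcp_pos: [0.3989, 0.1187, 0.0846]
ee_rot: [0.001, 1.0, 0.028, -0.004]
ft_force: [-10.0, -5.5, 0.8]
gripper_width: 0.0359
gripper_force: 20.0
```

{"fn": "move_arm", "kwargs": {"increments": [[[0, 0, 1, 0, 0, 0], [0, 0, 2, 0, 0, 0], [0, 0, 3, 0, 0, 0], [0, 0, 3, 0, 0, 0]]]}}

```text
time_s: 36.88
tcp_pos: [0.3988, 0.1187, 0.0816]
ee_rot: [0.001, 1.0, 0.028, -0.004]
ft_force: [-9.9, -5.5, 1.0]
gripper_width: 0.0356
gripper_force: 20.0
```

{"fn": "move_arm", "kwargs": {"increments": [[[0, 0, 0, 0, 0, 0], [0, 0, 0, 0, 0, 0], [0, 0, 0, 0, 0, 0], [0, 0, 0, 0, 0, 0], [0, 0, -30, 0, 0, 0], [0, 0, -70, 0, 0, 0], [0, 0, -110, 0, 0, 0], [0, 0, -150, 0, 0, 0], [0, 0, -190, 0, 0, 0], [0, 0, -220, 0, 0, 0], [112, -181, -220, 0, 0, 0], [112, -181, -220, 0, 0, 0], [112, -181, -220, 0, 0, 0], [112, -181, -220, 0, 0, 0], [112, -181, -220, 0, 0, 0], [112, -181, -220, 0, 0, 0], [112, -181, -220, 0, 0, 0], [112, -181, -220, 0, 0, 0]]], "hand": 80}}

```text
time_s: 38.38
tcp_pos: [0.5044, 0.3061, 0.3031]
ee_rot: [0.0, 1.0, 0.028, -0.0]
ft_force: [-0.8, 0.1, 0.1]
gripper_width: 0.0804
gripper_force: 0.0
```

Run:
```python
from h import *
plan(([.5005,.306,.108],YAW))
p,W,M=cloud('wrist','w8')
z=W[...,2]; k=(z>.106)&(z<.12)&(abs(W[...,0]-.5)<.05)&(abs(W[...,1]-.306)<.05)
print('knob',rect(W[k][:,:2]),k.sum(),np.median(z[k]), pix([.5005,.306,.114],M))
l=(W[...,1]<.24)&(W[...,1]>.02)&(abs(W[...,0]-.51)<.06); q=W[l]; print('lid z',np.nanpercentile(q[:,2],[5,50,95]) if l.any() else 0)
A=np.c_[q[:,:2],np.ones(len(q))]; print(np.linalg.lstsq(A,q[:,2],rcond=None)[0])
```

```text
t 38.4 tcp [0.5044 0.3061 0.3031] F [-0.8  0.1  0.1] w 80.4 gf 0.0 psi 0.055 j6 2.0
[-4.0, -0.0, 195.0] [0.001, 0.001, -0.001] rows>= 5
knob ((501.0949401855469, 305.8194274902344), (50.016380310058594, 12.955954551696777), 3.004467010498047) 652 0.11510212406186149 [321.26271987 224.09936136]
lid z [0.09020029 0.09169981 0.09396851]
[ 0.25745824  0.29976246 -0.06804139]
```

View pics/w8.png

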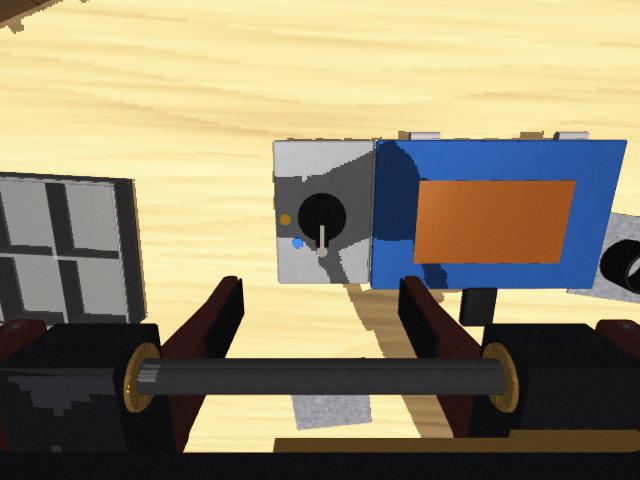

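The lid is closed and the white line points at the white mark. The knob centre is measured at (501,306). Turning from this wrist angle would take joint 6 past its limit (2.0+0.75 > 2.65), so I'll half-turn the tool first.

{"fn": "move_arm", "kwargs": {"increments": [[[-4, 0, 60, 0, 0, -1.571], [-4, 0, 60, 0, 0, -1.571], [-4, 0, 60, 0, 0, -1.571], [-4, 0, 60, 0, 0, -1.571], [-4, 0, 60, 0, 0, -1.571], [-4, 0, 60, 0, 0, -1.571], [-4, 0, 60, 0, 0, -1.571], [-4, 0, 60, 0, 0, -1.571], [-4, 0, 60, 0, 0, -1.571], [-4, 0, 60, 0, 0, -1.571], [-4, 0, 60, 0, 0, -1.571], [-4, 0, 60, 0, 0, -1.571], [-4, 0, 60, 0, 0, -1.571], [-4, 0, 60, 0, 0, -1.571]]], "hand": 40}}

```text
time_s: 39.6
tcp_pos: [0.5003, 0.3045, 0.2456]
ee_rot: [0.001, 0.687, 0.727, 0.002]
ft_force: [-0.3, 0.0, -0.1]
gripper_width: 0.04
gripper_force: 0.0
```

{"fn": "move_arm", "kwargs": {"increments": [[[0, 0, 0, 0, 0, -1.571], [0, 0, 0, 0, 0, -1.571], [0, 0, 0, 0, 0, -1.571], [0, 0, 0, 0, 0, -1.571], [0, 0, 0, 0, 0, -1.571], [0, 0, 0, 0, 0, -1.571], [0, 0, 0, 0, 0, -1.571], [0, 0, 0, 0, 0, -1.571], [0, 0, 0, 0, 0, -1.571], [0, 0, 0, 0, 0, -1.571], [0, 0, 0, 0, 0, -1.571], [0, 0, 0, 0, 0, -1.571], [0, 0, 0, 0, 0, -1.571], [0, 0, 0, 0, 0, -1.571]]]}}

```text
time_s: 40.77
tcp_pos: [0.5005, 0.3049, 0.2448]
ee_rot: [0.001, -0.027, 1.0, 0.0]
ft_force: [-0.5, 0.8, -0.5]
gripper_width: 0.0397
gripper_force: 0.0
```

Run:
```python
from h import *
plan(([.5008,.306,.108],YAW+np.pi))
p,W,M=cloud('top','top9')
print('hood',*cells(W,box=((.3,.7),(-.6,.0))),sep='\n'); 
l=(W[...,1]<.2)&(W[...,1]>.03)&(W[...,0]>.445)&(W[...,0]<.575); q=W[l]; q=q[(q[:,2]>.06)&(q[:,2]<.12)]
A=np.c_[q[:,:2]-BO[:2],np.ones(len(q))]; print(len(q),np.linalg.lstsq(A,q[:,2],rcond=None)[0])
```

```text
t 40.8 tcp [0.5005 0.3049 0.2448] F [-0.5  0.8 -0.5] w 39.7 gf 0.0 psi -3.088 j6 -1.14
[-0.0, 1.0, 137.0] [0.001, 0.002, -0.003] rows>= 4
hood
([0.4442, -0.1073, 0.0443], 444, -107, 31.0, np.int32(172), [342.0, 257.0])
4506 [-0.00373178  0.00208337  0.09078466]
```

{"fn": "move_arm", "kwargs": {"increments": [[[0, 1, 35, 0, 0, 0], [0, 1, 70, 0, 0, 0], [0, 1, 100, 0, 0, 0], [0, 1, 122, 0, 0, 0], [0, 1, 133, 0, 0, 0], [0, 1, 137, 0, 0, 0], [0, 1, 137, 0, 0, 0], [0, 1, 137, 0, 0, 0]]]}}

```text
time_s: 41.48
tcp_pos: [0.5013, 0.3073, 0.1084]
ee_rot: [0.001, -0.027, 1.0, 0.001]
ft_force: [-0.4, -0.4, -0.4]
gripper_width: 0.0401
gripper_force: 0.0
```

{"fn": "move_arm", "kwargs": {"increments": [[[0, 0, 0, 0, 0, 0], [0, 0, 0, 0, 0, 0], [0, 0, 0, 0, 0, 0], [0, 0, 0, 0, 0, 0], [0, 0, 0, 0, 0, 0], [0, 0, 0, 0, 0, 0]]], "hand": 5, "squeeze": 20}}

```text
time_s: 41.98
tcp_pos: [0.5011, 0.305, 0.1071]
ee_rot: [0.0, -0.027, 1.0, -0.002]
ft_force: [-0.6, -7.9, 4.1]
gripper_width: 0.0128
gripper_force: 20.0
```

{"fn": "move_arm", "kwargs": {"increments": [[[0, 0, 0, 0, 0, 0.08], [0, 0, 0, 0, 0, 0.16], [0, 0, 0, 0, 0, 0.24], [0, 0, 0, 0, 0, 0.32], [0, 0, 0, 0, 0, 0.4], [0, 0, 0, 0, 0, 0.48], [0, 0, 0, 0, 0, 0.56], [0, 0, 0, 0, 0, 0.64], [0, 0, 0, 0, 0, 0.7], [0, 0, 0, 0, 0, 0.75], [0, 0, 0, 0, 0, 0.75], [0, 0, 0, 0, 0, 0.75]]]}}

```text
time_s: 42.98
tcp_pos: [0.5011, 0.3051, 0.107]
ee_rot: [0.001, 0.341, 0.94, -0.001]
ft_force: [-0.0, -7.4, 4.2]
gripper_width: 0.0129
gripper_force: 20.0
```

{"fn": "move_arm", "kwargs": {"increments": [[[0, 0, 0, 0, 0, 0], [0, 0, 0, 0, 0, 0], [0, 0, 0, 0, 0, 0], [0, 0, 0, 0, 0, 0], [0, 0, -30, 0, 0, 0], [0, 0, -70, 0, 0, 0], [0, 0, -110, 0, 0, 0], [0, 0, -150, 0, 0, 0], [0, 0, -190, 0, 0, 0], [0, 0, -220, 0, 0, -0.75], [0, 0, -220, 0, 0, -0.75], [0, 0, -220, 0, 0, -0.75], [0, 0, -220, 0, 0, -0.75], [0, 0, -220, 0, 0, -0.75], [0, 0, -220, 0, 0, -0.75], [0, 0, -220, 0, 0, -0.75], [60, -100, -220, 0, 0, -0.75], [60, -100, -220, 0, 0, -0.75], [60, -100, -220, 0, 0, -0.75], [60, -100, -220, 0, 0, -0.75]]], "hand": 40}}

```text
time_s: 44.65
tcp_pos: [0.3864, 0.2675, 0.3279]
ee_rot: [0.0, -0.026, 1.0, 0.001]
ft_force: [0.1, 0.0, 1.3]
gripper_width: 0.04
gripper_force: 0.0
```

Run:
```python
from h import *
plan()
p,W,M=cloud('wrist','w10'); z=W[...,2]
k=(z>.106)&(z<.12)&(abs(W[...,0]-.5)<.05)&(abs(W[...,1]-.306)<.05)
print('knob',rect(W[k][:,:2]),k.sum())
p2,W,M=cloud('top','t10'); print(*cells(W,box=((.3,.7),(-.6,.0))),sep='\n')
for t in ['cocking_ring','counter_dial','spanner','driver','jar','hood']: print(t,[np.round(r['position'],3).tolist() for r in vision.spot_in('top',t)][:1])
cv2.imwrite('pics/c10.png',np.hstack([cv2.resize(p,(400,300)),cv2.resize(p2,(400,300))])[:,:,::-1])
```

```text
t 44.6 tcp [0.3864 0.2675 0.3279] F [0.1 0.  1.3] w 40.0 gf 0.0 psi -3.089 j6 -1.09
knob ((500.8564758300781, 305.468017578125), (13.362321853637695, 49.49540710449219), 50.59114456176758) 485
([0.4439, -0.107, 0.0445], 444, -107, 31.0, np.int32(171), [342.0, 257.0])
cocking_ring []
counter_dial [[0.722, -0.108, 0.007]]
spanner [[0.709, -0.298, 0.007]]
driver [[0.41, -0.418, 0.023]]
jar [[0.775, 0.016, 0.088]]
hood [[0.448, -0.108, 0.043]]
```

View pics/c10.png

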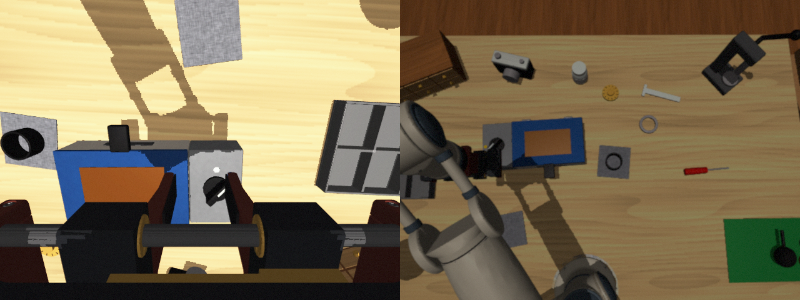

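The selector reads 0.74 rad (blue), the lid is closed, the hood is centred on the mat, and the other objects have not moved.

```bash
python3 -c "
from h import *
print(job_done())"
```

```text
the job is handed in; nothing more can be done
None
```

The job is done and handed in: the hood stands upright in the middle of the right-hand grey mat, the three lens cells on the desk (chrome, red and green) stand glass up in the closed UV box, and the selector is at the blue mark.

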